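Put a carton away in an interlocked medicine cabinet

ROBOT

A 7-joint arm with a two-finger parallel gripper is mounted at the origin on a cart in front of the work surface, level with it; the furniture and walls round the work are solid. World frame = base frame: x ahead of the robot, y to its left, z up, the work surface at z = 0. Lengths are in mm, angles in rad, forces in N, time in s.
With the tool pointing down it reaches from about 400 to 875 mm from the base axis. Payload 4.4 kg.
Tool frame: the origin (TCP) lies between the finger pads; the fingertips stand 22 mm ahead of it and the grasp point (between the pads) lies 3 mm ahead of it; z points along the fingers, y is the line along which they close (so a half turn about z gives the same grasp; the last joint's range is limited). The gripper opens to 85 mm and grips with 20 to 120 N. Pads are 22 mm wide; open, the fingers measure 114 mm over their backs; the gripper's body (76 mm by 85 mm) begins 54 mm behind the grasp point. The pads swing forward as they close: fully open they stand 13 mm farther back than shut.
Start: joints at [1.255, 0.628, 0.038, 1.517, -0.027, 0.996, -0.02], TCP at [160.713, -629.832, 253.313] pointing down, gripper open.
Joint ranges: [-3.06, 3.06], [-0.37, 2.12], [-1.25, 1.32], [0.18, 2.47], [-1.1, 4.24], [0.23, 1.98], [-2.94, 2.94]. Speed limits (rad/s): [2.57, 2.57, 3.14, 3.14, 3.14, 3.14, 3.14].

INTERFACE

Orientations are given as [roll, pitch, yaw] about the fixed x, y, z axes, in that order (R = Rz(yaw) Ry(pitch) Rx(roll)).
In Python, from cell import ctrl gives the robot as it stands.
- The arm moves only by the tool step_arm, never from a script. Its argument "plan" is a list of rows, each an object of numbers: "dx", "dy", "dz": the shift along the tool's x, y, z scaled (see below); "ax", "ay", "az": the turn, a rotation vector about the tool's x, y, z scaled (see below); "gripper": the opening, from 0 (shut) to 1 (fully open). A call has 1 to 20 rows; each row shifts and turns the commanded pose from where the row before left it, along the tool's axes as they then stand; what a row does not reach is not made up. The controller multiplies each number of a shift by 0.3 m and each number of a turn by 90 degrees. A row lasts 1/8 s, in which the tool goes at most 62.5 mm and 10.7 degrees, less where a joint would pass 70% of its speed; a pose out of reach is approached as far as the arm can. A call with a number of a shift or a turn outside -1 to 1 is refused whole. A call with a gripper value outside its range is refused whole. The fingers move at their own pace and stop on an object; the grip force is fixed at half the most. Time passes only in rows, so rows that do not move let the fingers close. It gives the time, the measured TCP pose, the force, the opening and the grip force at its end, in the units of the state.
- ctrl.read_state(): the state, without advancing time (a new reading comes with each control period).
- ctrl.get_image(name): name is "scene" or "top" or "wrist"; returns a dict with "color" (384x512x3 uint8, red, green, blue), "range_z" (384x512 float32, mm along the optical axis (not along the pixel's ray), 0 where there is no reading), "fx", "fy", "cx", "cy" (pixels), "T" (4x4, takes a point from camera to world coordinates); the wrist camera has in their place "T_tool_cam" (4x4, takes a point from camera to tool coordinates, whose origin is the TCP and whose axes are the flange's). Camera axes: x right, y down, z forward; pixel columns grow to the right and rows downward; lengths in mm; the calibration is good to about 2 mm. A picture is of the moment at which its call begins: read the wrist's pose just before it.
- ctrl.finish_job(): hands the job in; it is judged then, once.
The state is a dict: "clock": time; "qpos": joint angles; "qd": joint speeds; "tau": joint torques, N m; "eef_pos": TCP position; "tool_rot": TCP orientation; "force": force on the tool from outside, world axes, zero at the start; "torque": the same for the moment, N m; "width": finger opening in mm; "gripper_force": force on a finger pad.
Only numpy, scipy, OpenCV 4.12 (cv2) and the standard library are available. Lean on these libraries where they do the work, as an engineer would, in place of code of your own. Each camera call takes 0.05 s, during which the arm holds its last target. There are 200 camera calls.

TASK

Put the purple-and-white medicine carton that lies on the open middle of the desk away in the low blue two-drawer cabinet, in the drawer that is now shut. The cabinet lets only one drawer out at a time, so first push the open drawer fully home, then pull the other one all the way out by its handle and set the carton down flat, right way up, in the empty compartment behind that drawer's front; do not drop it in. Leave that drawer standing open so that a colleague can check it, and do not disturb the blue-and-white carton, the gel bottle or the lidded stack of dose cups beside it.

Things in the scene. Friction and masses are not known exactly. Their poses are not given: they have to be found in the camera images.
- cabinet: Blue cabinet, 310 wide (y) x 175 deep x 84 mm high, fixed, with two drawers side by side. Origin: on the desk, middle of its front plane (drawer fronts stand 12 mm proud). x points into the cabinet, along which the drawers slide, z up. Cups stand on its top, at the rear. A rocker inside lets one drawer out at a time: the other gives only some 4 mm until the first is fully home.
- drawer_a (a joint): Drawer that is open at the start (the left or the right one; two white bottles with green caps and a carton sit tight in it). Value in m: 0 fully home, grows as it is pulled out along the cabinet's -x, at most 0.12. Slides with 1 to 2 N of friction, stays where it is left, hard stops at both ends.
- drawer_b (a joint): The other drawer, shut (0) at the start and empty; same values, travel and friction as drawer_a.
- drawer_a_handle (a point): Middle of drawer_a's steel bow handle: level round bar, 10 mm thick, straight for 72 mm along the cabinet's y, 58 mm above the desk, 26 mm below the cabinet's top; its axis is 40 mm in front of the front panel, leaving a 35 mm gap, open above, between two legs 88 mm apart. Axes as the cabinet's. The panel is 141 mm wide and reaches from 12 to 77 mm above the desk.
- drawer_b_handle (a point): Middle of drawer_b's handle, the same as drawer_a's.
- drawer_b_tray (a point): Middle of the floor of drawer_b's front compartment, 16 mm above the desk; moves with the drawer; axes as the cabinet's. 108 mm long in x (front panel, 61 mm above the floor, to a cross wall 26 mm high), 116 mm wide in y between side rails whose tops are 40 mm above the floor. With the drawer fully out the cross wall stands 8 mm in front of the cabinet's front plane.
- purple_centre (a point): Centre of the purple-and-white medicine carton, half-way up: 46 (x) x 74 (y) x 36 mm (z), 30 to 55 g, lying flat on the desk with its z up. Grasp across its 46 mm.
- blue_centre (a point): Centre of the blue-and-white carton, half-way up: 50 (x) x 92 (y) x 24 mm (z); a bystander.
- gel_bottle: Pump bottle of hand gel, 72 x 60 x 172 mm, standing; origin in the middle of its underside, z up; a bystander.
- dose_stack: Stack of green, white and red dose cups under a lid, 66 mm across, 93 mm high, standing; origin in the middle of its underside, z up; a bystander.
There are look-alikes about, which are no part of the job. What is shaped like the part that bears purple_centre but orange or pink is not meant.

How it is judged (in metres and radians):
On the way, in this order (a step that is already met when the one before it is completed fails the run):
1. the open drawer is fully home (value of joint drawer_a below 0.004 m), for 0.2 s.
2. the other drawer is pulled well out, the first still home (value of joint drawer_b above 0.1 m and value of joint drawer_a below 0.004 m), for 0.2 s.
At the end, for the whole second after the job is handed in: drawer_a is home to within 4 mm; drawer_b stands at least 90 mm out; the purple carton lies flat and right way up (within 0.12 rad) on the floor of drawer_b's front compartment, its centre within 40 mm of the compartment's middle each way and 14 to 22 mm above its floor (value of joint drawer_a below 0.004 m and value of joint drawer_b above 0.09 m and x of purple_centre in the frame of drawer_b_tray between -0.04 and 0.04 m and y of purple_centre in the frame of drawer_b_tray between -0.04 and 0.04 m and z of purple_centre in the frame of drawer_b_tray between 0.014 and 0.022 m and angle between purple_centre's own z axis and vertical below 0.12 rad); the robot touches nothing.
It fails at once if the carton is let go more than about 20 mm above the drawer's floor (dropped in) (contact force between purple_carton and anything else below 0.02 N and z of purple_centre in the frame of drawer_b_tray above 0.04 m and horizontal distance between purple_centre and drawer_b_tray below 0.06 m).
It fails at once if both drawers are out together: the interlock has been forced (value of joint each of drawer_a, drawer_b above 0.015 m).
It fails at once if the blue carton is moved more than 30 mm (distance of blue_centre from where it was at the start of the episode above 0.03 m).
It fails at once if the gel bottle is moved more than 30 mm or tipped (distance of gel_bottle from where it was at the start of the episode above 0.03 m or angle between gel_bottle's own z axis and vertical above 0.3 rad).
It fails at once if the stack of dose cups is moved more than 30 mm or tipped (distance of dose_stack from where it was at the start of the episode above 0.03 m or angle between dose_stack's own z axis and vertical above 0.3 rad).
It also fails if it takes over 64 s, if anything falls off the work surface, if the arm or the gripper's body presses on something with over 40 N, if the wrist force passes 120 N, or if a joint passes its speed limit or range.

## Working session

There is one attempt and no reset: what is moved stays moved. The work goes in short steps, Python scripts to look and compute and a tool call to move; the robot and the scene stay as the last step left them, time stands still between calls to the robot, and variables do not carry over. Pictures are saved under pics/ and viewed, at most 10 in all, crops included, and the job is handed in when it is done.

Besides the shell and the picture viewer there is one more tool, called by a JSON object that holds its "name" and its "arguments". step_arm: Moves the arm, as the interface text tells. Shifts and turns lie within -1 to 1; 1 stands for 0.3 m of shift or 90 degrees of turn. Its arguments: {"type":"object","properties":{"plan":{"type":"array"}},"required":["plan"]}

```bash
mkdir -p pics
python3 - <<'E'
from cell import ctrl
import numpy as np,cv2
s=ctrl.read_state();print({k:np.round(v,3).tolist() for k,v in s.items()})
for n in("scene","top"):
    d=ctrl.get_image(n);np.savez(n+".npz",**d)
    cv2.imwrite(f"pics/{n}0.png",d["color"][:,:,::-1]);print(n,d["fx"],d["cx"],d["cy"],np.round(d["T"],3).tolist())
E
```

```text
{'clock': 0.0, 'qpos': [1.255, 0.629, 0.038, 1.518, -0.027, 0.996, -0.02], 'qd': [-0.0, -0.001, -0.002, 0.001, 0.002, 0.001, 0.002], 'tau': [0.0, -56.34, 1.226, -19.345, 0.011, 0.01, 0.0], 'eef_pos': [160.6, -629.248, 252.407], 'tool_rot': [-3.14, -0.0, 0.25], 'force': [-0.272, -0.495, -0.478], 'torque': [-0.034, -0.048, 0.009], 'gripper_force': 0.0, 'width': 85.75}
scene 437.86497128726614 257.8624669585683 195.0285648297923 [[-0.621, -0.492, 0.61, -223.151], [-0.783, 0.393, -0.481, 687.367], [-0.003, -0.777, -0.63, 863.863], [0.0, 0.0, 0.0, 1.0]]
top 479.29497780631607 255.5456251734076 189.28385376717398 [[0.005, -0.98, 0.197, 245.069], [-1.0, -0.007, -0.009, 96.734], [0.01, -0.197, -0.98, 1608.944], [0.0, 0.0, 0.0, 1.0]]
```

View pics/scene0.png

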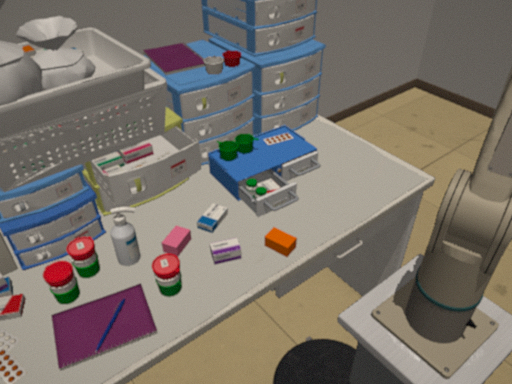

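View pics/top0.png

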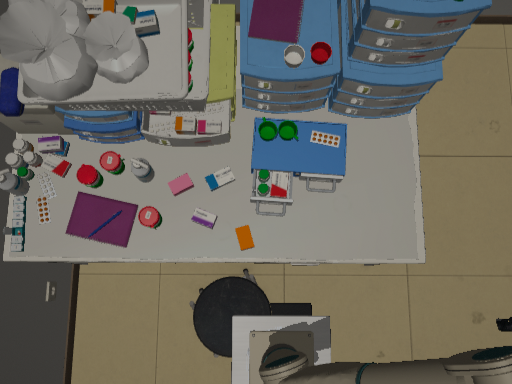

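Scene view: the purple carton is at (226,250), the cabinet at (263,165), and the open drawer on the robot's left at (267,193). Top view: carton (204,217), cabinet top about (252..346, 120..176), open handle about (271,211), shut handle about (321,188).

```bash
cat > h.py <<'E'
import numpy as np,cv2
def ray(d,uv,z,T=None):
    T=d["T"] if T is None else T
    uv=np.atleast_2d(uv).astype(float)
    c=np.c_[(uv[:,0]-d["cx"])/d["fx"],(uv[:,1]-d["cy"])/d["fy"],np.ones(len(uv))]@T[:3,:3].T
    return T[:3,3]+c*((z-T[2,3])/c[:,2])[:,None]
def cloud(d,T=None):
    T=d["T"] if T is None else T
    v,u=np.indices(d["range_z"].shape);z=d["range_z"]
    P=np.stack([(u-d["cx"])/d["fx"]*z,(v-d["cy"])/d["fy"]*z,z],-1)
    return P@T[:3,:3].T+T[:3,3]
def rect(P):
    (c,s,a)=cv2.minAreaRect(P[:,:2].astype(np.float32));return np.round(c,1),np.round(s,1),round(a,2)
E
python3 - <<'E'
from h import *
d=dict(np.load("top.npz"));P=cloud(d);hsv=cv2.cvtColor(d["color"],cv2.COLOR_RGB2HSV)
v,u=np.indices(hsv.shape[:2])
m=(abs(P[...,2]-84)<8)&(u>245)&(u<355)&(v>110)&(v<190)&(hsv[...,0]>95)&(hsv[...,0]<125)&(hsv[...,1]>120)
uv=np.c_[u[m],v[m]];print("cab top",m.sum(),np.median(P[m][:,2]),rect(ray(d,uv,84)))
box=cv2.boxPoints(cv2.minAreaRect(ray(d,uv,84)[:,:2].astype(np.float32)));print(box)
m=(abs(P[...,2]-36)<12)&(u>185)&(u<222)&(v>203)&(v<232)
uv=np.c_[u[m],v[m]];print("purple",m.sum(),np.median(P[m][:,2]),rect(ray(d,uv,36)))
for nm,(a,b,c,e) in dict(ha=(248,296,200,218),hb=(300,345,182,196)).items():
    m=(abs(P[...,2]-58)<14)&(u>=a)&(u<b)&(v>=c)&(v<e)
    Q=P[m];print(nm,m.sum(),np.round(Q.min(0)),np.round(Q.max(0)),np.round(np.median(Q,0)))
for nm,(a,b,c,e) in dict(blue=(200,240,162,195),gel=(128,155,150,185),pink=(165,197,170,198),oran=(230,260,222,252)).items():
    m=(P[...,2]>12)&(P[...,2]<200)&(u>=a)&(u<b)&(v>=c)&(v<e);print(nm,rect(P[m]),P[m][:,2].max())
cv2.imwrite("pics/top_crop.png",cv2.resize(d["color"][110:240,180:360,::-1],None,fx=4,fy=4,interpolation=cv2.INTER_CUBIC))
E
```

```text
cab top 3552 83.88537582085246 (array([698.6, -59.8]), array([307. , 177.8]), 86.14)
[[ 599.5567  -206.96973]
 [ 776.9711  -218.93903]
 [ 797.6364    87.37216]
 [ 620.222     99.34146]]
purple 325 35.89792698767042 (array([464.1, 254.1]), array([75.6, 47.2]), 68.51)
ha 215 [470. -36.  44.] [520. 101.  72.] [493.  32.  62.]
hb 128 [ 546. -181.   54.] [582. -83.  71.] [ 556. -134.   62.]
blue (array([602.9, 206.1]), array([54.8, 91.8]), 25.69) 34.54071327465431
gel (array([617.5, 457.4]), array([60.1, 58.7]), 26.31) 175.82237059731665
pink (array([575.9, 340.4]), array([48.9, 83.1]), 28.0) 45.22237092586988
oran (array([400.3, 119.1]), array([75. , 45.8]), 16.23) 46.54299973108664
```

View pics/top_crop.png

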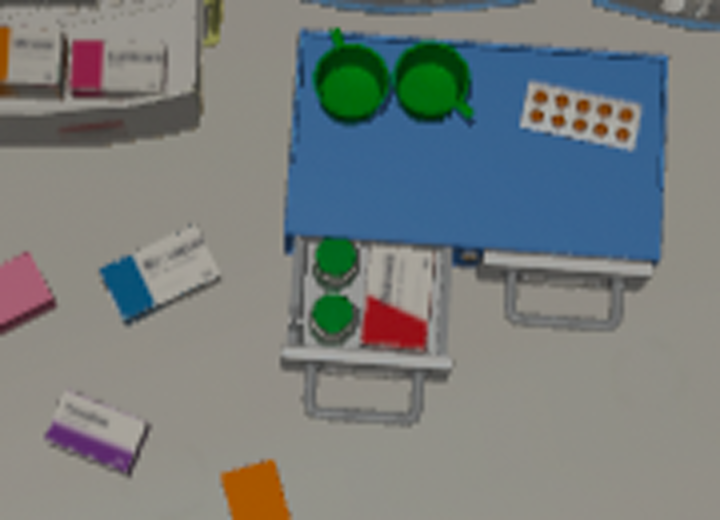

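Crop (4x, offset 180,110): handle bar a is centred at about (362,416), bar b at (563,324), and the purple carton at (97,432). Drawer a is on +y.

```bash
cat >> h.py <<'E'
from scipy.spatial.transform import Rotation as R
def go(s,p,yaw):  # tool-frame shift (units) and az (units) to a target with tool down
    r=R.from_euler("xyz",s["tool_rot"]);D=r.inv().apply(np.array(p)-s["eef_pos"])
    t=r.inv()*R.from_euler("xyz",[np.pi,0,np.radians(yaw)])
    print("shift",np.round(D/300,4),"mm",np.round(D,1),"turn",np.round(t.as_rotvec()/(np.pi/2),4))
E
python3 - <<'E'
from h import *
d=dict(np.load("top.npz"));P=cloud(d)
o=np.array([609.9,-53.8]);a=np.radians(-3.86);M=np.array([[np.cos(a),np.sin(a)],[-np.sin(a),np.cos(a)]])
for n,uv,z in(("ha",(270.5,214),63),("hb",(320.75,191),63)):
    p=ray(d,uv,z)[0];print(n,p,M@(p[:2]-o))
v,u=np.indices(P.shape[:2]);Q=P.copy();Q[...,:2]=(P[...,:2]-o)@M.T
for n,s in(("a",1),("b",-1)):
    m=(Q[...,2]>50)&(Q[...,2]<66)&(abs(Q[...,1]-s*77)<30)&(Q[...,0]<-25)&(Q[...,0]>-200)
    q=Q[m];h,e=np.histogram(q[:,0],bins=np.arange(-200,-20,6));print(n,[(int(x),int(y)) for x,y in zip(e,h) if y])
    print(np.round(np.median(q,0)))
E
```

```text
ha [473.31712697  33.89119015  63.        ] [-142.17629953   78.29767485]
hb [ 550.86680552 -131.65074782   63.        ] [-53.65846308 -81.6481863 ]
a [(-146, 33), (-140, 22), (-104, 14), (-80, 1), (-74, 4), (-68, 2), (-62, 1), (-56, 2), (-32, 1)]
[-138.   83.   61.]
b [(-62, 1), (-56, 32), (-50, 17)]
[-52. -79.  60.]
```

{"name": "step_arm", "arguments": {"plan": [{"dx": 0.18, "dy": -0.03, "az": -0.057, "gripper": 0}, {"dx": 0.18, "dy": -0.03, "az": -0.057, "gripper": 0}, {"dx": 0.18, "dy": -0.03, "az": -0.057, "gripper": 0}, {"dx": 0.18, "dy": -0.03, "az": -0.057, "gripper": 0}, {"dx": 0.18, "dy": -0.03, "az": -0.057, "gripper": 0}, {"dx": 0.18, "dy": -0.03, "az": -0.057, "gripper": 0}]}}

```text
invalid input
```

{"name": "step_arm", "arguments": {"plan": [{"dx": 0.18, "dy": -0.03, "dz": 0, "ax": 0, "ay": 0, "az": -0.057, "gripper": 0}, {"dx": 0.18, "dy": -0.03, "dz": 0, "ax": 0, "ay": 0, "az": -0.057, "gripper": 0}, {"dx": 0.18, "dy": -0.03, "dz": 0, "ax": 0, "ay": 0, "az": -0.057, "gripper": 0}, {"dx": 0.18, "dy": -0.03, "dz": 0, "ax": 0, "ay": 0, "az": -0.057, "gripper": 0}]}}

```text
clock: 0.6
eef_pos: [347.9, -514.9, 252.8]
tool_rot: [-3.141, -0.0, 0.611]
force: [1.1, -0.6, 0.4]
width: 12.2
gripper_force: 0.0
```

{"name": "step_arm", "arguments": {"plan": [{"dx": 0.187, "dy": -0.062, "dz": 0, "ax": 0, "ay": 0, "az": -0.057, "gripper": 0}, {"dx": 0.187, "dy": -0.062, "dz": 0, "ax": 0, "ay": 0, "az": -0.057, "gripper": 0}, {"dx": 0.187, "dy": -0.062, "dz": 0, "ax": 0, "ay": 0, "az": -0.057, "gripper": 0}, {"dx": 0.187, "dy": -0.062, "dz": 0, "ax": 0, "ay": 0, "az": -0.057, "gripper": 0}, {"dx": 0.187, "dy": -0.062, "dz": 0, "ax": 0, "ay": 0, "az": -0.057, "gripper": 0}, {"dx": 0.187, "dy": -0.062, "dz": 0, "ax": 0, "ay": 0, "az": -0.057, "gripper": 0}, {"dx": 0.187, "dy": -0.062, "dz": 0, "ax": 0, "ay": 0, "az": -0.057, "gripper": 0}, {"dx": 0.187, "dy": -0.062, "dz": 0, "ax": 0, "ay": 0, "az": -0.057, "gripper": 0}]}}

```text
clock: 1.6
eef_pos: [496.4, -76.0, 253.2]
tool_rot: [3.141, -0.0, 1.327]
force: [1.2, 0.8, -0.4]
width: -0.2
gripper_force: 0.0
```

Run:
```python
from cell import ctrl
from h import *
s=ctrl.read_state();print(s["clock"],np.round(s["qpos"],2));go(s,[433.5,36.3,62],86.14)
```

```text
1.6 [ 0.3   0.43 -0.29  1.92  0.16  0.82 -0.32]
shift [ 0.3127 -0.294   0.6372] mm [ 93.8 -88.2 191.2] turn [ 1.000e-04 -1.000e-04 -1.121e-01]
```

{"name": "step_arm", "arguments": {"plan": [{"dx": 0.104, "dy": -0.098, "dz": 0, "ax": 0, "ay": 0, "az": 0, "gripper": 0}, {"dx": 0.104, "dy": -0.098, "dz": 0, "ax": 0, "ay": 0, "az": 0, "gripper": 0}, {"dx": 0.104, "dy": -0.098, "dz": 0.05, "ax": 0, "ay": 0, "az": -0.112, "gripper": 0}, {"dx": 0, "dy": 0, "dz": 0.19, "ax": 0, "ay": 0, "az": 0, "gripper": 0}, {"dx": 0, "dy": 0, "dz": 0.19, "ax": 0, "ay": 0, "az": 0, "gripper": 0}, {"dx": 0, "dy": 0, "dz": 0.12, "ax": 0, "ay": 0, "az": 0, "gripper": 0}, {"dx": 0, "dy": 0, "dz": 0.08, "ax": 0, "ay": 0, "az": 0, "gripper": 0}, {"dx": 0, "dy": 0, "dz": 0, "ax": 0, "ay": 0, "az": 0, "gripper": 0}]}}

```text
clock: 2.6
eef_pos: [432.3, 34.2, 62.9]
tool_rot: [-3.138, 0.001, 1.501]
force: [-0.3, -0.6, 0.4]
width: -0.4
gripper_force: 0.0
```

Run:
```python
from cell import ctrl
from h import *
d=ctrl.get_image("scene");cv2.imwrite("pics/s1.png",cv2.resize(d["color"][130:270,180:380,::-1],None,fx=4,fy=4,interpolation=cv2.INTER_CUBIC))
s=ctrl.read_state();print(s["clock"],np.round(s["eef_pos"],1),s["tool_rot"]);go(s,[433.5,36.3,62],86.14)
```

```text
2.65 [433.4  34.5  64. ] [-3.14084140e+00 -4.04133015e-04  1.50054947e+00]
shift [ 0.0059 -0.0002  0.0065] mm [ 1.8 -0.1  2. ] turn [-0.0005 -0.0003 -0.0018]
```

View pics/s1.png

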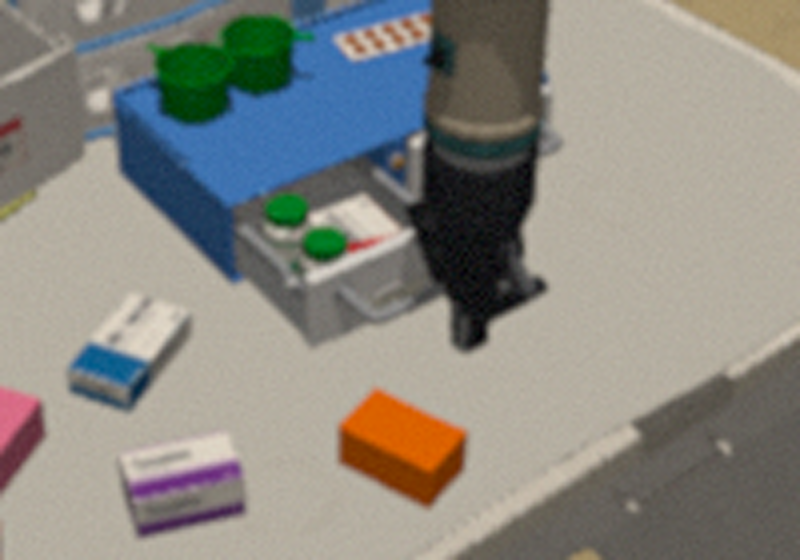

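Crop shows the closed fingers at (475,335), in front of handle a at (385,300), with nothing else touched. Pushing now.

{"name": "step_arm", "arguments": {"plan": [{"dx": 0, "dy": 0.06, "dz": 0, "ax": 0, "ay": 0, "az": 0, "gripper": 0}, {"dx": 0, "dy": 0.06, "dz": 0, "ax": 0, "ay": 0, "az": 0, "gripper": 0}, {"dx": 0, "dy": 0.06, "dz": 0, "ax": 0, "ay": 0, "az": 0, "gripper": 0}, {"dx": 0, "dy": 0.06, "dz": 0, "ax": 0, "ay": 0, "az": 0, "gripper": 0}, {"dx": 0, "dy": 0.05, "dz": 0, "ax": 0, "ay": 0, "az": 0, "gripper": 0}, {"dx": 0, "dy": 0.03, "dz": 0, "ax": 0, "ay": 0, "az": 0, "gripper": 0}, {"dx": 0, "dy": 0, "dz": 0, "ax": 0, "ay": 0, "az": 0, "gripper": 0}]}}

```text
clock: 3.52
eef_pos: [530.6, 27.4, 65.3]
tool_rot: [3.139, -0.001, 1.499]
force: [1.1, 0.8, -0.2]
width: -0.1
gripper_force: 0.0
```

{"name": "step_arm", "arguments": {"plan": [{"dx": 0, "dy": 0.02, "dz": 0, "ax": 0, "ay": 0, "az": 0, "gripper": 0}, {"dx": 0, "dy": 0, "dz": 0, "ax": 0, "ay": 0, "az": 0, "gripper": 0}]}}

```text
clock: 3.78
eef_pos: [535.8, 27.0, 64.5]
tool_rot: [3.141, -0.0, 1.5]
force: [0.1, 0.2, 0.2]
width: 0.1
gripper_force: 0.0
```

{"name": "step_arm", "arguments": {"plan": [{"dx": 0, "dy": 0.015, "dz": 0, "ax": 0, "ay": 0, "az": 0, "gripper": 0}, {"dx": 0, "dy": 0.01, "dz": 0, "ax": 0, "ay": 0, "az": 0, "gripper": 0}]}}

```text
clock: 4.03
eef_pos: [542.8, 26.5, 64.3]
tool_rot: [-3.141, 0.0, 1.5]
force: [0.0, -1.0, 0.7]
width: 0.0
gripper_force: 0.7
```

{"name": "step_arm", "arguments": {"plan": [{"dx": 0, "dy": 0.01, "dz": 0, "ax": 0, "ay": 0, "az": 0, "gripper": 0}, {"dx": 0, "dy": 0, "dz": 0, "ax": 0, "ay": 0, "az": 0, "gripper": 0}]}}

```text
clock: 4.28
eef_pos: [546.4, 26.3, 64.3]
tool_rot: [3.141, -0.0, 1.5]
force: [-0.5, 0.5, 0.7]
width: 0.1
gripper_force: 0.0
```

```bash
cat > m.py <<'E'
from cell import ctrl
from h import *
o=np.array([609.9,-53.8]);a=np.radians(-3.86);M=np.array([[np.cos(a),np.sin(a)],[-np.sin(a),np.cos(a)]])
W=lambda X,Y:o+M.T@np.array([X,Y])
E
python3 - <<'E'
from m import *
d=ctrl.get_image("scene");P=cloud(d);Q=P.copy();Q[...,:2]=(P[...,:2]-o)@M.T
for s in(1,-1):
    m=(Q[...,2]>25)&(Q[...,2]<70)&(abs(Q[...,1]-s*77)<65)&(Q[...,0]<0)&(Q[...,0]>-40)
    print(s,m.sum(),np.percentile(Q[m][:,0],[5,25,50,75,95]))
cv2.imwrite("pics/s2.png",cv2.resize(d["color"][130:270,180:380,::-1],None,fx=4,fy=4,interpolation=cv2.INTER_CUBIC))
E
```

```text
1 250 [-23.57724413 -12.43860057 -10.95394275  -9.86037255  -8.1903027 ]
-1 329 [-30.91173191 -12.48643646 -10.86735766  -9.12676095  -7.11485937]
```

View pics/s2.png

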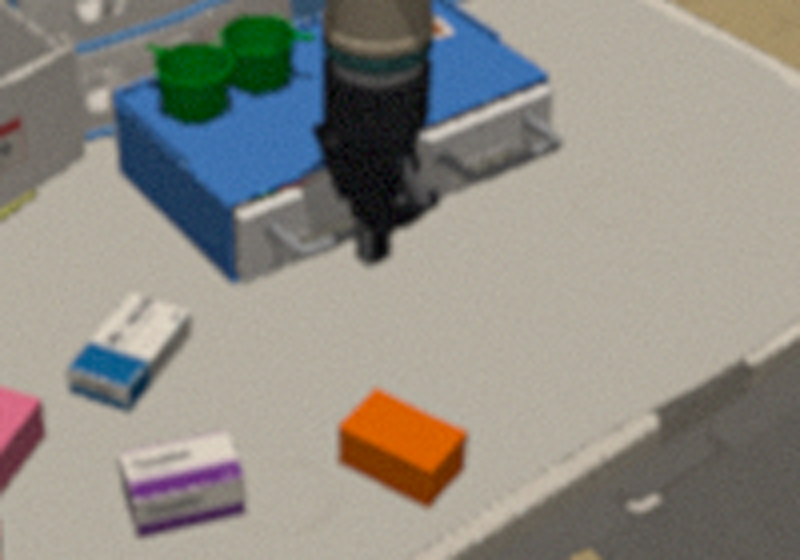

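The drawer front at (270,240) now looks almost flush, and the depth agrees with the other front. Pushing on until the force rises.

{"name": "step_arm", "arguments": {"plan": [{"dx": 0, "dy": 0.007, "dz": 0, "ax": 0, "ay": 0, "az": 0, "gripper": 0}, {"dx": 0, "dy": 0, "dz": 0, "ax": 0, "ay": 0, "az": 0, "gripper": 0}]}}

```text
clock: 4.58
eef_pos: [547.0, 26.2, 64.2]
tool_rot: [-3.14, 0.0, 1.5]
force: [-3.7, 0.5, 1.6]
width: -0.2
gripper_force: 1.7
```

{"name": "step_arm", "arguments": {"plan": [{"dx": 0, "dy": 0.007, "dz": 0, "ax": 0, "ay": 0, "az": 0, "gripper": 0}, {"dx": 0, "dy": 0, "dz": 0, "ax": 0, "ay": 0, "az": 0, "gripper": 0}]}}

```text
clock: 4.82
eef_pos: [547.2, 26.2, 64.1]
tool_rot: [-3.136, 0.001, 1.501]
force: [-7.4, 1.2, 6.3]
width: 0.0
gripper_force: 3.9
```

{"name": "step_arm", "arguments": {"plan": [{"dx": 0, "dy": 0.005, "dz": 0, "ax": 0, "ay": 0, "az": 0, "gripper": 0}, {"dx": 0, "dy": 0, "dz": 0, "ax": 0, "ay": 0, "az": 0, "gripper": 0}]}}

```text
clock: 5.08
eef_pos: [547.3, 26.2, 64.0]
tool_rot: [-3.134, 0.002, 1.501]
force: [-11.0, 1.7, 8.5]
width: -0.2
gripper_force: 5.3
```

{"name": "step_arm", "arguments": {"plan": [{"dx": 0, "dy": -0.1, "dz": 0, "ax": 0, "ay": 0, "az": 0, "gripper": 0}, {"dx": 0, "dy": 0, "dz": -0.15, "ax": 0, "ay": 0, "az": 0, "gripper": 0}, {"dx": 0, "dy": 0, "dz": -0.15, "ax": 0, "ay": 0, "az": 0, "gripper": 0.42}, {"dx": -0.17, "dy": 0, "dz": 0, "ax": 0, "ay": 0, "az": 0, "gripper": 0.42}, {"dx": -0.17, "dy": 0, "dz": 0, "ax": 0, "ay": 0, "az": 0, "gripper": 0.42}, {"dx": -0.17, "dy": 0.08, "dz": 0, "ax": 0, "ay": 0, "az": 0, "gripper": 0.42}, {"dx": 0, "dy": 0, "dz": 0, "ax": 0, "ay": 0, "az": 0, "gripper": 0.42}]}}

```text
clock: 5.95
eef_pos: [536.4, -132.7, 154.4]
tool_rot: [3.138, 0.003, 1.491]
force: [-0.5, 1.4, -0.2]
width: 35.5
gripper_force: 0.0
```

Run:
```python
from m import *
s=ctrl.read_state();d=ctrl.get_image("wrist")
T=np.eye(4);T[:3,:3]=R.from_euler("xyz",s["tool_rot"]).as_matrix();T[:3,3]=s["eef_pos"];T=T@d["T_tool_cam"]
P=cloud(d,T);Q=P.copy();Q[...,:2]=(P[...,:2]-o)@M.T
m=(d["range_z"]>0)&(abs(Q[...,2]-58)<9)&(Q[...,0]<-25)&(Q[...,0]>-75)&(abs(Q[...,1]+77)<50)
q=Q[m];print(len(q),np.percentile(q,[2,25,50,75,98],axis=0).round(1))
q2=q[q[:,0]<-45];print(q2[:,0].mean(), q2[:,1].min(),q2[:,1].max())
cv2.imwrite("pics/w1.png",d["color"][:,:,::-1])
print(s["clock"],s["eef_pos"],s["width"]);go(s,[*W(-52.5,-78),62],86.14)
```

```text
1645 [[ -54.2 -121.5   58.3]
 [ -51.3  -94.3   60.8]
 [ -48.1  -64.2   61.8]
 [ -44.7  -39.    62.4]
 [ -26.5  -30.8   63.5]]
-49.754251474194454 -125.16760196972311 -30.9260584672841
5.95 [ 536.37359344 -132.66315684  154.37725942] 35.45375059666691
shift [0.0204 0.0505 0.308 ] mm [ 6.1 15.1 92.4] turn [ 0.0023  0.0019 -0.0079]
```

View pics/w1.png

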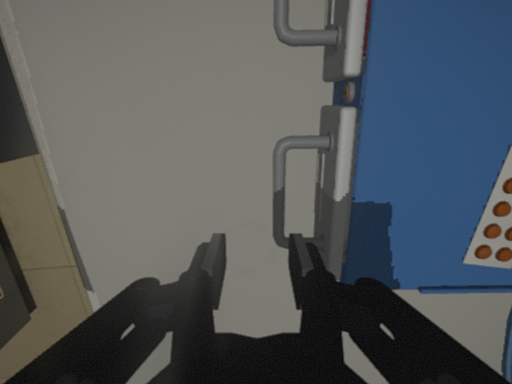

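Wrist picture: handle b's bar runs at column about 280, rows 137–247, and the fingers are about 15 mm short of straddling it. The panel is at column about 335.

{"name": "step_arm", "arguments": {"plan": [{"dx": 0.02, "dy": 0.054, "dz": 0, "ax": 0, "ay": 0, "az": -0.008, "gripper": 0.42}, {"dx": 0, "dy": 0, "dz": 0.1, "ax": 0, "ay": 0, "az": 0, "gripper": 0.42}, {"dx": 0, "dy": 0, "dz": 0.06, "ax": 0, "ay": 0, "az": 0, "gripper": 0.42}, {"dx": 0, "dy": 0, "dz": 0.06, "ax": 0, "ay": 0, "az": 0, "gripper": 0.42}, {"dx": 0, "dy": 0, "dz": 0, "ax": 0, "ay": 0, "az": 0, "gripper": 0.42}]}}

```text
clock: 6.62
eef_pos: [550.3, -120.9, 87.0]
tool_rot: [-3.139, -0.0, 1.513]
force: [0.8, -0.2, -0.2]
width: 35.9
gripper_force: 0.0
```

Run:
```python
from m import *
s=ctrl.read_state()
print(s["clock"],s["eef_pos"],s["force"],s["tool_rot"]);go(s,[*W(-51,-78),62],86.14)
```

```text
6.625 [ 550.30623722 -120.92082231   86.99737117] [ 0.82861161 -0.21604911 -0.20910599] [-3.13885039e+00 -3.21916121e-04  1.51343318e+00]
shift [-0.0236  0.0131  0.0833] mm [-7.1  3.9 25. ] turn [-0.0017 -0.0002  0.0064]
```

{"name": "step_arm", "arguments": {"plan": [{"dx": -0.02, "dy": 0.01, "dz": 0, "ax": 0, "ay": 0, "az": 0.006, "gripper": 0.42}, {"dx": 0, "dy": 0, "dz": 0.04, "ax": 0, "ay": 0, "az": 0, "gripper": 0.42}, {"dx": 0, "dy": 0, "dz": 0.043, "ax": 0, "ay": 0, "az": 0, "gripper": 0.42}, {"dx": 0, "dy": 0, "dz": 0, "ax": 0, "ay": 0, "az": 0, "gripper": 0.42}]}}

```text
clock: 7.12
eef_pos: [552.9, -127.4, 62.1]
tool_rot: [-3.139, -0.0, 1.504]
force: [-0.2, 0.4, 0.4]
width: 36.1
gripper_force: 0.0
```

{"name": "step_arm", "arguments": {"plan": [{"dx": 0, "dy": 0, "dz": 0, "ax": 0, "ay": 0, "az": 0, "gripper": 0}, {"dx": 0, "dy": 0, "dz": 0, "ax": 0, "ay": 0, "az": 0, "gripper": 0}, {"dx": 0, "dy": 0, "dz": 0, "ax": 0, "ay": 0, "az": 0, "gripper": 0}, {"dx": 0, "dy": 0, "dz": 0, "ax": 0, "ay": 0, "az": 0, "gripper": 0}]}}

```text
clock: 7.62
eef_pos: [554.4, -127.5, 63.8]
tool_rot: [3.141, -0.0, 1.503]
force: [0.1, 0.7, 0.7]
width: 7.7
gripper_force: 58.5
```

{"name": "step_arm", "arguments": {"plan": [{"dx": 0, "dy": -0.03, "dz": 0, "ax": 0, "ay": 0, "az": 0, "gripper": 0}, {"dx": 0, "dy": -0.05, "dz": 0, "ax": 0, "ay": 0, "az": 0, "gripper": 0}, {"dx": 0, "dy": -0.06, "dz": 0, "ax": 0, "ay": 0, "az": 0, "gripper": 0}, {"dx": 0, "dy": -0.06, "dz": 0, "ax": 0, "ay": 0, "az": 0, "gripper": 0}, {"dx": 0, "dy": -0.06, "dz": 0, "ax": 0, "ay": 0, "az": 0, "gripper": 0}, {"dx": 0, "dy": -0.06, "dz": 0, "ax": 0, "ay": 0, "az": 0, "gripper": 0}, {"dx": 0, "dy": -0.05, "dz": 0, "ax": 0, "ay": 0, "az": 0, "gripper": 0}, {"dx": 0, "dy": 0, "dz": 0, "ax": 0, "ay": 0, "az": 0, "gripper": 0}]}}

```text
clock: 8.62
eef_pos: [441.0, -119.9, 63.7]
tool_rot: [-3.139, 0.0, 1.503]
force: [-1.0, 1.4, 3.6]
width: 7.8
gripper_force: 59.5
```

{"name": "step_arm", "arguments": {"plan": [{"dx": 0, "dy": -0.015, "dz": 0, "ax": 0, "ay": 0, "az": 0, "gripper": 0}, {"dx": 0, "dy": -0.015, "dz": 0, "ax": 0, "ay": 0, "az": 0, "gripper": 0}, {"dx": 0, "dy": 0, "dz": 0, "ax": 0, "ay": 0, "az": 0, "gripper": 0}]}}

```text
clock: 9.0
eef_pos: [435.4, -119.5, 63.7]
tool_rot: [3.139, -0.0, 1.503]
force: [3.2, 1.5, 3.1]
width: 7.8
gripper_force: 59.7
```

{"name": "step_arm", "arguments": {"plan": [{"dx": 0, "dy": 0, "dz": 0, "ax": 0, "ay": 0, "az": 0, "gripper": 0.4}, {"dx": 0, "dy": 0, "dz": 0, "ax": 0, "ay": 0, "az": 0, "gripper": 0.4}, {"dx": 0, "dy": 0, "dz": 0, "ax": 0, "ay": 0, "az": 0, "gripper": 0.4}, {"dx": 0, "dy": 0, "dz": -0.08, "ax": 0, "ay": 0, "az": 0, "gripper": 0.4}, {"dx": 0, "dy": 0, "dz": -0.18, "ax": 0, "ay": 0, "az": 0, "gripper": 0.4}, {"dx": 0, "dy": 0, "dz": -0.18, "ax": 0, "ay": 0, "az": 0, "gripper": 1}, {"dx": 0.19, "dy": 0, "dz": 0, "ax": 0, "ay": 0, "az": 0, "gripper": 1}, {"dx": 0.19, "dy": 0, "dz": 0, "ax": 0, "ay": 0, "az": 0, "gripper": 1}, {"dx": 0.19, "dy": 0, "dz": 0, "ax": 0, "ay": 0, "az": 0, "gripper": 1}, {"dx": 0.19, "dy": 0, "dz": 0, "ax": 0, "ay": 0, "az": 0, "gripper": 1}, {"dx": 0.19, "dy": 0.05, "dz": 0, "ax": 0, "ay": 0, "az": 0, "gripper": 1}, {"dx": 0, "dy": 0, "dz": 0, "ax": 0, "ay": 0, "az": 0.098, "gripper": 1}, {"dx": 0, "dy": 0, "dz": 0, "ax": 0, "ay": 0, "az": 0.098, "gripper": 1}, {"dx": 0, "dy": 0, "dz": 0, "ax": 0, "ay": 0, "az": 0, "gripper": 1}]}}

```text
clock: 10.75
eef_pos: [467.9, 163.7, 195.2]
tool_rot: [-3.141, 0.001, 1.197]
force: [0.1, 0.4, 0.3]
width: 85.1
gripper_force: 0.0
```

Run:
```python
from m import *
s=ctrl.read_state();d=ctrl.get_image("wrist")
T=np.eye(4);T[:3,:3]=R.from_euler("xyz",s["tool_rot"]).as_matrix();T[:3,3]=s["eef_pos"];T=T@d["T_tool_cam"]
P=cloud(d,T);n=np.linalg.norm(P[...,:2]-[464,254],axis=-1)
m=(d["range_z"]>0)&(abs(P[...,2]-36)<8)&(n<75);v,u=np.indices(m.shape)
print(m.sum(),np.median(P[m][:,2]));
if m.sum()>50: print("carton",rect(ray(d,np.c_[u[m],v[m]],36,T)),u[m].min(),u[m].max(),v[m].min(),v[m].max())
print(s["clock"],s["eef_pos"],s["width"]);go(s,[464,254,120],68.5)
t=ctrl.get_image("top");Q=cloud(t);Q[...,:2]=(Q[...,:2]-o)@M.T
for k in(1,-1):
    q=Q[(abs(Q[...,2]-72)<8)&(abs(Q[...,1]-k*77)<50)&(Q[...,0]<-3)&(Q[...,0]>-150)];print(k,len(q),np.percentile(q[:,0],[5,50,95]))
    q=Q[(abs(Q[...,2]-59)<7)&(abs(Q[...,1]-k*78)<30)&(Q[...,0]<-40)&(Q[...,0]>-200)];print("bar",k,len(q),np.percentile(q[:,0],[5,50,95]))
c=cv2.resize(t["color"][110:240,180:360,::-1],None,fx=3,fy=3,interpolation=cv2.INTER_CUBIC)
w=cv2.resize(d["color"][:,:,::-1],(520,390));cv2.imwrite("pics/x.png",cv2.resize(np.hstack([c,w[:,:]]),(800,295)))
```

```text
3989 35.741280506446685
carton (array([466.7, 256.1]), array([72.5, 46.4]), 68.62) 193 244 52 133
10.75 [467.94833352 163.73993196 195.22006307] 85.13400598153318
shift [ 0.2756 -0.1219  0.2505] mm [ 82.7 -36.6  75.1] turn [-0.0002  0.0007  0.0011]
1 122 [-52.19170254 -10.10462666  -3.89485296]
bar 1 48 [-55.54841143 -50.76773436 -46.1050026 ]
-1 119 [-137.84250603 -126.32399007 -119.07068985]
bar -1 60 [-175.21294611 -169.39644367 -130.14981416]
```

View pics/x.png

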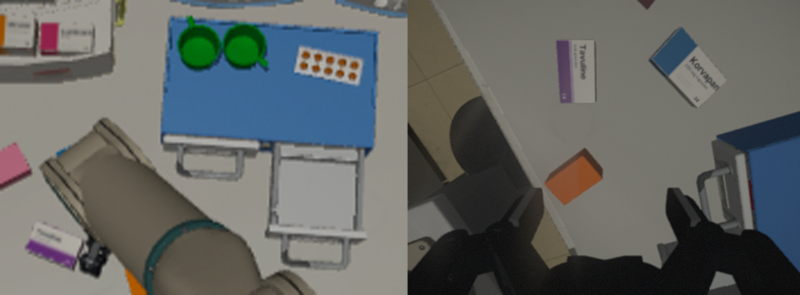

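The left half shows drawer a home and drawer b out at about 119 mm, with its empty tray at (318,185). The right half shows the purple carton square to the fingers at (577,72), ready to grasp.

{"name": "step_arm", "arguments": {"plan": [{"dx": 0.14, "dy": -0.058, "dz": 0, "ax": 0, "ay": 0, "az": 0, "gripper": 1}, {"dx": 0.141, "dy": -0.059, "dz": 0, "ax": 0, "ay": 0, "az": 0, "gripper": 1}, {"dx": 0, "dy": 0, "dz": 0.18, "ax": 0, "ay": 0, "az": 0, "gripper": 1}, {"dx": 0, "dy": 0, "dz": 0.12, "ax": 0, "ay": 0, "az": 0, "gripper": 1}, {"dx": 0, "dy": 0, "dz": 0, "ax": 0, "ay": 0, "az": 0, "gripper": 1}]}}

```text
clock: 11.48
eef_pos: [464.9, 253.8, 103.3]
tool_rot: [-3.138, 0.005, 1.197]
force: [-0.1, 0.7, 1.3]
width: 85.3
gripper_force: 0.0
```

Run:
```python
from m import *
s=ctrl.read_state();print(s["eef_pos"],s["tool_rot"]);go(s,[466,255,28],68.5)
```

```text
[464.90455857 253.8261269  103.25783851] [-3.13788142  0.00469018  1.19698961]
shift [0.0062 0.0029 0.2508] mm [ 1.8  0.9 75.2] turn [-0.0024  0.003   0.0009]
```

{"name": "step_arm", "arguments": {"plan": [{"dx": 0, "dy": 0, "dz": 0.12, "ax": 0, "ay": 0, "az": 0, "gripper": 1}, {"dx": 0, "dy": 0, "dz": 0.1, "ax": 0, "ay": 0, "az": 0, "gripper": 1}, {"dx": 0, "dy": 0, "dz": 0.03, "ax": 0, "ay": 0, "az": 0, "gripper": 1}, {"dx": 0, "dy": 0, "dz": 0, "ax": 0, "ay": 0, "az": 0, "gripper": 1}, {"dx": 0, "dy": 0, "dz": 0, "ax": 0, "ay": 0, "az": 0, "gripper": 0}, {"dx": 0, "dy": 0, "dz": 0, "ax": 0, "ay": 0, "az": 0, "gripper": 0}, {"dx": 0, "dy": 0, "dz": 0, "ax": 0, "ay": 0, "az": 0, "gripper": 0}, {"dx": 0, "dy": 0, "dz": 0, "ax": 0, "ay": 0, "az": 0, "gripper": 0}]}}

```text
clock: 12.48
eef_pos: [467.3, 255.5, 31.6]
tool_rot: [3.14, -0.001, 1.195]
force: [-0.7, -0.1, 6.5]
width: 44.8
gripper_force: 62.1
```

{"name": "step_arm", "arguments": {"plan": [{"dx": 0, "dy": 0, "dz": -0.1, "ax": 0, "ay": 0, "az": 0, "gripper": 0}, {"dx": 0, "dy": 0, "dz": -0.18, "ax": 0, "ay": 0, "az": 0, "gripper": 0}, {"dx": 0, "dy": 0, "dz": -0.18, "ax": 0, "ay": 0, "az": 0, "gripper": 0}, {"dx": 0, "dy": 0, "dz": -0.1, "ax": 0, "ay": 0, "az": 0, "gripper": 0}, {"dx": 0, "dy": 0, "dz": 0, "ax": 0, "ay": 0, "az": -0.098, "gripper": 0}, {"dx": 0, "dy": 0, "dz": 0, "ax": 0, "ay": 0, "az": -0.098, "gripper": 0}, {"dx": 0, "dy": 0, "dz": 0, "ax": 0, "ay": 0, "az": 0, "gripper": 0}]}}

```text
clock: 13.35
eef_pos: [466.7, 254.9, 198.8]
tool_rot: [3.141, -0.0, 1.502]
force: [0.3, -0.4, -0.4]
width: 45.2
gripper_force: 61.4
```

Run:
```python
from m import *
s=ctrl.read_state();print(s["eef_pos"],s["width"],s["gripper_force"],W(-62,-78));go(s,[*W(-62,-78),120],86.14)
```

```text
[466.66064252 254.91001094 198.8157616 ] 45.234107422569274 61.42168164253235 [ 542.78978259 -127.44929544]
shift [-1.254   0.3413  0.2624] mm [-376.2  102.4   78.7] turn [ 0.0001 -0.0002 -0.0012]
```

{"name": "step_arm", "arguments": {"plan": [{"dx": -0.1, "dy": 0.03, "dz": 0, "ax": 0, "ay": 0, "az": 0, "gripper": 0}, {"dx": -0.17, "dy": 0.05, "dz": 0, "ax": 0, "ay": 0, "az": 0, "gripper": 0}, {"dx": -0.17, "dy": 0.05, "dz": 0, "ax": 0, "ay": 0, "az": 0, "gripper": 0}, {"dx": -0.17, "dy": 0.05, "dz": 0, "ax": 0, "ay": 0, "az": 0, "gripper": 0}, {"dx": -0.17, "dy": 0.05, "dz": 0, "ax": 0, "ay": 0, "az": 0, "gripper": 0}, {"dx": -0.17, "dy": 0.05, "dz": 0, "ax": 0, "ay": 0, "az": 0, "gripper": 0}, {"dx": -0.17, "dy": 0.04, "dz": 0, "ax": 0, "ay": 0, "az": 0, "gripper": 0}, {"dx": -0.134, "dy": 0.021, "dz": 0, "ax": 0, "ay": 0, "az": 0, "gripper": 0}, {"dx": 0, "dy": 0, "dz": 0.1, "ax": 0, "ay": 0, "az": 0, "gripper": 0}, {"dx": 0, "dy": 0, "dz": 0, "ax": 0, "ay": 0, "az": 0, "gripper": 0}]}}

```text
clock: 14.6
eef_pos: [541.5, -127.4, 166.8]
tool_rot: [-3.137, -0.0, 1.5]
force: [-0.3, -0.0, 0.3]
width: 44.8
gripper_force: 61.4
```

Run:
```python
from m import *
s=ctrl.read_state();d=ctrl.get_image("wrist");print(s["eef_pos"],s["width"],s["gripper_force"]);go(s,[*W(-62,-78),47.5],86.14)
T=np.eye(4);T[:3,:3]=R.from_euler("xyz",s["tool_rot"]).as_matrix();T[:3,3]=s["eef_pos"];T=T@d["T_tool_cam"]
Q=cloud(d,T);Q[...,:2]=(Q[...,:2]-o)@M.T
ok=d["range_z"]>0
q=Q[ok&(abs(Q[...,2]-77)<5)&(Q[...,0]<-100)&(Q[...,0]>-160)];print("panel top",np.percentile(q,[3,50,97],axis=0).round(1))
q=Q[ok&(abs(Q[...,2]-56)<6)&(Q[...,0]<-20)&(Q[...,0]>-100)];print("rails",np.percentile(q[:,1],[2,25,50,75,98]).round(1))
cv2.imwrite("pics/w2.png",d["color"][:,:,::-1])
```

```text
[ 541.52486268 -127.37228489  166.80929318] 44.80379926453557 61.42343759536743
shift [-1.000e-04  6.100e-03  3.977e-01] mm [ -0.    1.8 119.3] turn [-0.003  -0.0003 -0.0021]
panel top [[-128.7 -115.2   73.1]
 [-122.8  -57.6   76.2]
 [-117.6  -11.5   77.6]]
rails [-20.2 -17.  -13.1  40.5  66.7]
```

View pics/w2.png

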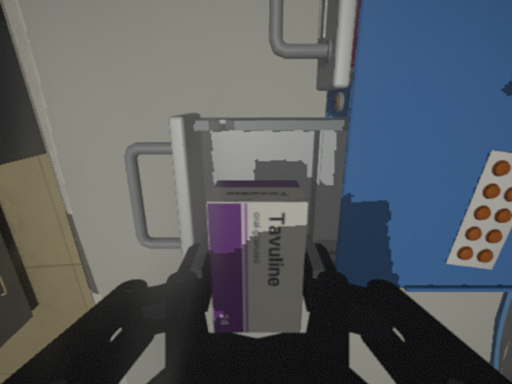

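The wrist view shows the carton at (255,265) level between the rails, with panel b at column about 182 and the cross wall at about 320. The fingers clear both.

{"name": "step_arm", "arguments": {"plan": [{"dx": 0, "dy": 0, "dz": 0.12, "ax": 0, "ay": 0, "az": 0, "gripper": 0}, {"dx": 0, "dy": 0, "dz": 0.12, "ax": 0, "ay": 0, "az": 0, "gripper": 0}, {"dx": 0, "dy": 0, "dz": 0.08, "ax": 0, "ay": 0, "az": 0, "gripper": 0}, {"dx": 0, "dy": 0, "dz": 0.04, "ax": 0, "ay": 0, "az": 0, "gripper": 0}, {"dx": 0, "dy": 0, "dz": 0.02, "ax": 0, "ay": 0, "az": 0, "gripper": 0}, {"dx": 0, "dy": 0, "dz": 0, "ax": 0, "ay": 0, "az": 0, "gripper": 0}, {"dx": 0, "dy": 0, "dz": 0, "ax": 0, "ay": 0, "az": 0, "gripper": 0}]}}

```text
clock: 15.52
eef_pos: [544.0, -127.2, 55.3]
tool_rot: [3.14, 0.0, 1.503]
force: [1.1, 0.6, -0.7]
width: 45.2
gripper_force: 61.4
```

{"name": "step_arm", "arguments": {"plan": [{"dx": 0, "dy": 0, "dz": 0.01, "ax": 0, "ay": 0, "az": 0, "gripper": 0}, {"dx": 0, "dy": 0, "dz": 0, "ax": 0, "ay": 0, "az": 0, "gripper": 0}]}}

```text
clock: 15.78
eef_pos: [543.3, -127.2, 51.5]
tool_rot: [3.142, 0.0, 1.503]
force: [-0.1, 0.6, -0.1]
width: 45.0
gripper_force: 61.4
```

{"name": "step_arm", "arguments": {"plan": [{"dx": 0, "dy": 0, "dz": 0.008, "ax": 0, "ay": 0, "az": 0, "gripper": 0}, {"dx": 0, "dy": 0, "dz": 0, "ax": 0, "ay": 0, "az": 0, "gripper": 0}]}}

```text
clock: 16.02
eef_pos: [543.2, -127.1, 48.8]
tool_rot: [-3.141, -0.0, 1.503]
force: [-0.7, -0.3, -0.5]
width: 45.4
gripper_force: 61.4
```

{"name": "step_arm", "arguments": {"plan": [{"dx": 0, "dy": 0, "dz": 0.006, "ax": 0, "ay": 0, "az": 0, "gripper": 0}, {"dx": 0, "dy": 0, "dz": 0, "ax": 0, "ay": 0, "az": 0, "gripper": 0}]}}

```text
clock: 16.27
eef_pos: [543.9, -127.2, 47.6]
tool_rot: [3.141, 0.0, 1.503]
force: [0.0, 0.3, 4.3]
width: 44.9
gripper_force: 61.8
```

Contact is felt at the expected height. Opening partway and then rising.

{"name": "step_arm", "arguments": {"plan": [{"dx": 0, "dy": 0, "dz": 0, "ax": 0, "ay": 0, "az": 0, "gripper": 0.68}, {"dx": 0, "dy": 0, "dz": 0, "ax": 0, "ay": 0, "az": 0, "gripper": 0.68}, {"dx": 0, "dy": 0, "dz": 0, "ax": 0, "ay": 0, "az": 0, "gripper": 0.68}, {"dx": 0, "dy": 0, "dz": -0.04, "ax": 0, "ay": 0, "az": 0, "gripper": 0.68}, {"dx": 0, "dy": 0, "dz": -0.12, "ax": 0, "ay": 0, "az": 0, "gripper": 0.68}, {"dx": 0, "dy": 0, "dz": -0.18, "ax": 0, "ay": 0, "az": 0, "gripper": 0.68}, {"dx": 0, "dy": 0, "dz": -0.18, "ax": 0, "ay": 0, "az": 0, "gripper": 0.68}, {"dx": 0, "dy": 0, "dz": 0, "ax": 0, "ay": 0, "az": 0, "gripper": 0.68}]}}

```text
clock: 17.27
eef_pos: [544.7, -127.2, 207.3]
tool_rot: [3.136, 0.001, 1.503]
force: [0.1, 0.1, -0.1]
width: 58.1
gripper_force: 0.0
```

Run:
```python
from m import *
s=ctrl.read_state();d=ctrl.get_image("wrist");print(s["clock"],s["eef_pos"],s["width"],s["force"])
T=np.eye(4);T[:3,:3]=R.from_euler("xyz",s["tool_rot"]).as_matrix();T[:3,3]=s["eef_pos"];T=T@d["T_tool_cam"]
Q=cloud(d,T);Q[...,:2]=(Q[...,:2]-o)@M.T;ok=d["range_z"]>0
q=Q[ok&(abs(Q[...,2]-77)<5)&(Q[...,0]<-100)&(Q[...,0]>-160)];print("panel",np.percentile(q[:,0],[3,50,97]).round(1))
m=ok&(abs(Q[...,2]-52)<8)&(abs(Q[...,0]+62)<45)&(abs(Q[...,1]+78)<52);q=Q[m]
print("carton",rect(q),np.percentile(q[:,2],[5,50,95]).round(1),np.linalg.lstsq(np.c_[q[:,:2],np.ones(len(q))],q[:,2],rcond=None)[0])
cv2.imwrite("pics/w3.png",d["color"][:,:,::-1])
```

```text
17.275 [ 544.69172549 -127.22608353  207.31465792] 58.1322529009649 [ 0.0935133   0.06518342 -0.1074024 ]
panel [-128.7 -122.8 -117.7]
carton (array([-61.6, -77.1]), array([74.3, 46.4]), 89.97) [50.5 51.7 52.9] [ 7.61451684e-04 -3.11404632e-03  5.15223382e+01]
```

View pics/w3.png

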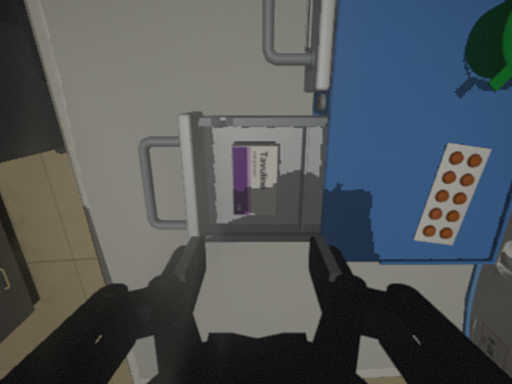

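The carton lies flat at (255,180), centred in the open drawer b. Its top is at 52 mm and level. Drawer a is shut, and the gripper is clear.

```bash
python3 -c "
from cell import ctrl
print(ctrl.finish_job())"
```

```text
the job is handed in; nothing more can be done
None
```

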